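# Stand the primed model rocket on the painting stand

## Task

Take the plain grey model rocket out of its orange cradle and stand it upright, nose up, on the round white painting stand, with its foot inside the blue ring at the middle; set it down gently rather than dropping it. Let go, back off and watch for two seconds that it stays standing without wobbling. Leave the painted rocket lying in its own cradle and do not disturb the paint bottle.

Things in the scene. Friction and masses are not known exactly. Their poses are not given: they have to be found in the camera images.
- grey_rocket: The rocket to stand up: all grey, rigid, about 80 g, 140 mm long. 28 mm thick cylinder from 14 to 100 mm above its foot, then a tapering nose; a flat foot 28 mm across. Origin: centre of the foot's underside; z along the axis to the nose, y level. Starts leaning 0.6 rad from upright in a fixed orange cradle, nose towards the robot, foot 26 mm up. The cradle ends 62 mm from the foot.
- painted_rocket: Bystander to leave in place: same shape, size, origin and axes, but red with white nose and yellow bell, in an identical cradle. Both cradles: open above, a sloped plate underneath and two low cheeks (42 mm over both); a rocket lifts out along its own axis.
- stand_top (a point): centre of the top face of the painting stand, a fixed white disc 160 mm across, its flat top 40 mm above the table. A blue ring, 68 mm inner and 84 mm outer diameter, is drawn round this point. World-aligned axes, z up.
- paint_bottle: bystander: a white bottle of paint with a blue label and black cap, 32 mm in diameter, 85 mm high, standing beyond the cradles. Origin at the centre of its underside.
There are look-alikes about, which are no part of the job. Of the things that look like the part that bears stand_top, the largest one is meant.

How it is judged:
By the outcome, as a careful person would: the job done as asked, in the order asked, and still so for the second after the job is handed in, with the robot touching nothing.
It also fails if it takes over 45 s, if anything falls off the work surface, if the arm or the gripper's body presses on something with over 40 N, if the wrist force passes 120 N, or if a joint passes its speed limit or range.

## Robot

A 7-joint arm with a two-finger parallel gripper is mounted at the origin on the work surface. World frame = base frame: x ahead of the robot, y to its left, z up, the work surface at z = 0. Lengths are in m, angles in rad, forces in N, time in s.
With the tool pointing down it reaches from about 0.4 to 0.85 m from the base axis. Payload 4.5 kg.
Tool frame: the origin (TCP) lies at the very end of the fingers, on their centre line; the grasp point (between the pads) lies 19 mm behind it (r.pinch_z is the distance from the TCP to the grasp point, in m); z points along the fingers, y is the line along which they close (so a half turn about z gives the same grasp; the last joint's range is limited). The gripper opens to 88 mm and grips with 3 to 60 N. Pads are 18 mm wide; open, the fingers measure 123 mm over their backs; the gripper's body (75 mm by 187 mm) begins 45 mm behind the grasp point.
Start: joints at [1.378, 0.689, -0.195, 1.565, 0.157, 0.902, -0.215], TCP at [0.141, -0.609, 0.239] pointing down, gripper open.
Joint ranges: [-3.01, 3.01], [-0.46, 2.08], [-1.47, 1.51], [0.13, 2.56], [-1, 4.14], [0.04, 2.09], [-2.66, 2.66]. Speed limits (rad/s): [2.57, 2.57, 3.14, 3.14, 3.14, 3.14, 3.14].

## Interface

Orientations are given as a unit quaternion [x, y, z, w].
In Python, from plant import r, cams gives the robot as it stands.
- The arm moves only by the shell command python3 -m pendant 'ROWS' [FORCE]. ROWS is JSON, a list of rows, each a list of 3 entries, a list of its own where there are three numbers: the closure, from -1 (fully open) to 1 (shut), then the shift along the tool's x, y, z in mm, then the turn, a rotation vector about the tool's x, y, z in degrees. A call has 1 to 8 rows; each row shifts and turns the commanded pose from where the row before left it, along the tool's axes as they then stand; what a row does not reach is not made up. A row lasts 1/8 s, in which the tool goes at most 62.5 mm and 10.7 degrees, less where a joint would pass 70% of its speed; a pose out of reach is approached as far as the arm can. A call with a gripper value outside its range is refused whole. The fingers move at their own pace and stop on an object; FORCE is the grip in N (left out, the last holds). Time passes only in rows, so rows that do not move let the fingers close. It gives the time, the measured TCP pose, the force, the opening and the grip force at its end, in the units of the state.
- r.get_state(): the state, without advancing time (a new reading comes with each control period).
- cams.snapshot(name): name is "side" or "top" or "wrist"; returns a dict with "img" (384x512x3 uint8, red, green, blue), "camera_matrix" (3x3 intrinsics, pixels), "camera_from_world" (4x4, takes a point from world to camera coordinates); the wrist camera has in their place "tool_from_camera" (4x4, takes a point from camera to tool coordinates, whose origin is the TCP and whose axes are the flange's). Camera axes: x right, y up, looking along -z (the intrinsics and any distortion apply to the point x, -y, -z); pixel columns grow to the right and rows downward; lengths in m; the calibration is good to about 2 mm. A picture is of the moment at which its call begins: read the wrist's pose just before it. There is no depth.
- r.finish_job(): hands the job in; it is judged then, once.
The state is a dict: "clock": time; "q": joint angles; "qd": joint speeds; "joint_torque": joint torques, N m; "tool_pos": TCP position; "eef_rot": TCP orientation; "contact_force": force on the tool from outside, world axes, zero at the start; "moment": the same for the moment, N m; "opening": opening from 0.0 (shut) to 1.0 (fully open); "finger_force": force on a finger pad.
Only numpy, scipy, OpenCV 4.12 (cv2) and the standard library are available. Lean on these libraries where they do the work, as an engineer would, in place of code of your own. Each camera call takes 0.05 s, during which the arm holds its last target. There are 200 camera calls.

## Working session

There is one attempt and no reset: what is moved stays moved. The work goes in short steps, Python scripts to look and compute and a shell command to move; the robot and the scene stay as the last step left them, time stands still between calls to the robot, and variables do not carry over. Pictures are saved under pics/ and viewed, at most 10 in all, crops included, and the job is handed in when it is done.

```bash
ls; mkdir -p pics; python3 - <<'E'
from plant import r,cams
import cv2,numpy as np
np.set_printoptions(precision=4,suppress=True)
s=r.get_state(); print(s['clock'],s['tool_pos'],s['eef_rot'],s['opening'],r.pinch_z)
for n in('side','top'):
    d=cams.snapshot(n); cv2.imwrite(f'pics/{n}0.png',d['img'][:,:,::-1]); print(n,d['camera_matrix'],d['camera_from_world'],[k for k in d])
E
```

```text
pics
0.0 [ 0.1403 -0.6084  0.2379] [ 0.9936  0.1132 -0.0002 -0.0009] 1.0004391126078802 0.0187
side [[435.2003   0.     260.2119]
 [  0.     435.2003 191.3216]
 [  0.       0.       1.    ]] [[ 0.7084 -0.7053  0.0259 -0.4051]
 [ 0.3375  0.3708  0.8652 -0.2547]
 [-0.6199 -0.6042  0.5007 -0.6637]
 [ 0.      0.      0.      1.    ]] ['img', 'camera_matrix', 'camera_from_world']
top [[349.6986   0.     252.8078]
 [  0.     349.6986 188.9786]
 [  0.       0.       1.    ]] [[ 0.0248 -0.9988 -0.0416  0.0113]
 [ 0.9948  0.0205  0.1002 -0.5585]
 [-0.0992 -0.0439  0.9941 -0.7881]
 [ 0.      0.      0.      1.    ]] ['img', 'camera_matrix', 'camera_from_world']
```

View pics/side0.png

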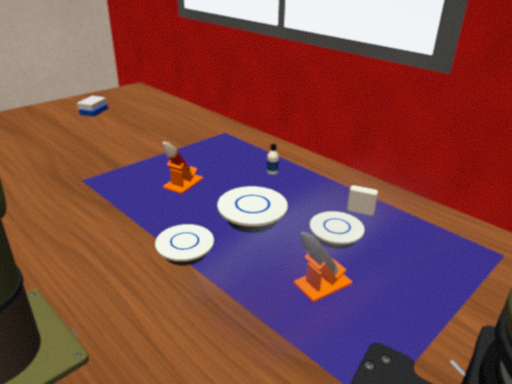

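View pics/top0.png

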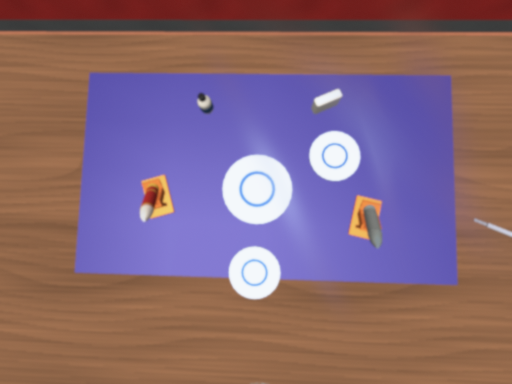

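Top image: the grey rocket is at (372,226) with its nose at (378,246), and the painted one is at (149,203). There are three white discs: (257,189) is the largest, and (335,156) and (254,273) are decoys. Side image: grey nose at (303,235), large disc at (252,205). Next I measure these and make a close crop.

```bash
cat > h.py <<'E'
import cv2,numpy as np
from plant import r,cams
np.set_printoptions(precision=4,suppress=True)
def ray(d,p):
    K=d['camera_matrix'];T=d['camera_from_world'];v=np.linalg.inv(K)@[p[0],p[1],1];v=v*[1,-1,-1]
    R=T[:3,:3];return -R.T@T[:3,3],R.T@v
def plane(d,p,z):
    o,v=ray(d,p);return o+v*(z-o[2])/v[2]
def tri(rs):
    A=0;b=0
    for o,v in rs:
        v=v/np.linalg.norm(v);P=np.eye(3)-np.outer(v,v);A=A+P;b=b+P@o
    return np.linalg.solve(A,b)
def proj(d,X):
    T=d['camera_from_world'];c=T[:3,:3]@X+T[:3,3];p=d['camera_matrix']@(c*[1,-1,-1]);return p[:2]/p[2]
E
python3 - <<'E'
from h import *
D={n:cams.snapshot(n) for n in('side','top')}
box={'top':(340,185,400,260),'side':(285,220,365,310)}
tiles=[]
for n,d in D.items():
    im=d['img'];hsv=cv2.cvtColor(im,cv2.COLOR_RGB2HSV)
    x0,y0,x1,y1=box[n]
    m=((hsv[...,1]<75)&(hsv[...,2]<215)).astype(np.uint8)
    k=np.zeros_like(m);k[y0:y1,x0:x1]=m[y0:y1,x0:x1]
    nn,l,st,c=cv2.connectedComponentsWithStats(k);i=1+np.argmax(st[1:,4]);print(n,st[i],c[i])
    ys,xs=np.nonzero(l==i);P=np.c_[xs,ys].astype(np.float32)
    print('line',cv2.fitLine(P,2,0,.01,.01).ravel(),'rect',cv2.boxPoints(cv2.minAreaRect(P)))
    v=im.copy();v[l==i]=v[l==i]//2+[0,127,0]
    for a in(im,v):tiles.append(cv2.resize(a[y0:y1,x0:x1],(380,290),interpolation=cv2.INTER_NEAREST))
    # discs
    w=((hsv[...,1]<60)&(hsv[...,2]>150)).astype(np.uint8)
    for cc in cv2.findContours(w,cv2.RETR_EXTERNAL,2)[0]:
        if cv2.contourArea(cc)>900 and len(cc)>20:
            e=cv2.fitEllipse(cc)
            if 120<e[0][1]<320: print('disc',e,plane(d,e[0],.04))
    b=cv2.inRange(hsv,(95,90,60),(118,255,255))
    cx,cy=(257,189) if n=='top' else (252,204)
    k=np.zeros_like(b);k[cy-20:cy+20,cx-24:cx+24]=b[cy-20:cy+20,cx-24:cx+24]
    c=max(cv2.findContours(k,cv2.RETR_EXTERNAL,1)[0],key=cv2.contourArea);e=cv2.fitEllipse(c);print('ring',e,plane(d,e[0],.04))
cv2.imwrite('pics/c1.png',np.vstack([np.hstack(tiles[:2]),np.hstack(tiles[2:])])[:,:,::-1])
E
```

```text
side [300 220  65  53 896] [322.8951 245.9319]
line [  0.9997   0.0252 322.8951 245.9319] rect [[292.44 243.08]
 [327.84 195.88]
 [369.12 226.84]
 [333.72 274.04]]
disc ((184.05245971679688, 241.5119171142578), (35.176761627197266, 58.58659362792969), 83.78937530517578) [ 0.3567 -0.      0.04  ]
disc ((336.64501953125, 226.5902862548828), (30.89708709716797, 55.55706787109375), 98.32648468017578) [ 0.6239 -0.1762  0.04  ]
disc ((252.06314086914062, 204.89768981933594), (38.06462097167969, 70.43864440917969), 91.0470199584961) [0.552  0.0078 0.04  ]
ring ((255.19189453125, 203.8118438720703), (15.999600410461426, 27.174375534057617), 87.81253814697266) [0.5605 0.0064 0.04  ]
top [364 205  18  43 500] [373.21  225.948]
line [  0.2126   0.9771 373.21   225.948 ] rect [[363.6805 205.3669]
 [379.4332 204.2805]
 [382.3586 246.6994]
 [366.6059 247.7858]]
disc ((254.11676025390625, 272.599853515625), (51.83701705932617, 53.1276969909668), 167.21034240722656) [0.3683 0.0158 0.04  ]
disc ((256.8837890625, 188.931640625), (69.17857360839844, 69.5564956665039), 73.13480377197266) [0.5573 0.014  0.04  ]
disc ((334.32379150390625, 155.5736846923828), (49.576927185058594, 50.609588623046875), 100.54634857177734) [ 0.6381 -0.1623  0.04  ]
ring ((256.5265808105469, 188.6383819580078), (33.66272735595703, 33.807403564453125), 170.851806640625) [0.5579 0.0149 0.04  ]
```

View pics/c1.png

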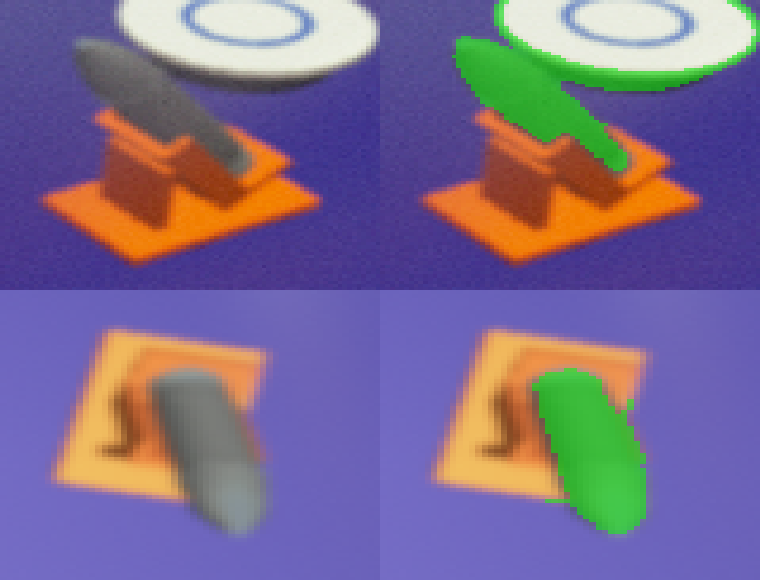

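```bash
python3 - <<'E'
from h import *
from scipy.optimize import brentq
S={n:cams.snapshot(n) for n in('side','top')};t=S['top'];s=S['side']
N=tri([ray(t,(377.6,246.5)),ray(s,(302.7,234))]);print('nose tri (z~.1416)',N,plane(t,(377.6,246.5),.14),plane(s,(302.7,234),.14))
p=np.array([373.21,225.95]);q=p+20*np.array([.2126,.9771])
n=np.cross(ray(t,p)[1],ray(t,q)[1])
ax=lambda f:np.array([np.cos(f)*np.sin(.6),np.sin(f)*np.sin(.6),np.cos(.6)])
fs=np.linspace(1.6,4.7,400);v=[n@ax(f) for f in fs]
for i in range(399):
    if v[i]*v[i+1]<0: 
        f=brentq(lambda f:n@ax(f),fs[i],fs[i+1]);print('yaw',f,np.degrees(f),'foot',N-.14*ax(f),'foot px',proj(t,N-.14*ax(f)),proj(s,N-.14*ax(f)))
# cradle base edges top, z~0.006
for a,b in(((108,330),(55,482)),((266,352),(185,498))):
    P=[plane(t,(340+x/6.333,185+(y-290)/3.867),.005) for x,y in(a,b)];d=P[1]-P[0];print(P,np.degrees(np.arctan2(d[1],d[0])))
st=r.get_state();from scipy.spatial.transform import Rotation as R
print(R.from_quat(st['eef_rot']).as_matrix()); w=cams.snapshot('wrist');print(w['tool_from_camera'],w['camera_matrix']);cv2.imwrite('pics/w0.png',w['img'][:,:,::-1])
E
```

```text
nose tri (z~.1416) [ 0.4394 -0.2283  0.1382] [ 0.4392 -0.2275  0.14  ] [ 0.4376 -0.2301  0.14  ]
yaw 2.907160122856107 166.5680054083888 foot [ 0.5162 -0.2467  0.0226] foot px [369.7452 209.7146] [331.695  271.8532]
[array([ 0.5504, -0.2224,  0.005 ]), array([ 0.4575, -0.2026,  0.005 ])] 167.95131448567028
[array([ 0.5382, -0.2804,  0.005 ]), array([ 0.4492, -0.25  ,  0.005 ])] 161.10407124027122
[[ 0.9744  0.2249 -0.0001]
 [ 0.2249 -0.9744  0.0005]
 [-0.     -0.0005 -1.    ]]
[[-0.0003  0.952   0.3061  0.0791]
 [ 1.      0.0001  0.0008  0.0011]
 [ 0.0007  0.3061 -0.952  -0.1467]
 [ 0.      0.      0.      1.    ]] [[288.7061   0.     261.2123]
 [  0.     288.7061 188.6594]
 [  0.       0.       1.    ]]
```

```bash
cat >> h.py <<'E'
from scipy.spatial.transform import Rotation as R
def frame(z,y):
    z=np.array(z)/np.linalg.norm(z);y=np.array(y)-z*np.dot(y,z);y/=np.linalg.norm(y)
    return np.c_[np.cross(y,z),y,z]
def plan(tcp,M,s=None):
    "turn in place first, then shift in the new frame: mm, deg"
    s=s or r.get_state();C=R.from_quat(s['eef_rot']).as_matrix()
    rv=np.degrees(R.from_matrix(C.T@M).as_rotvec());d=1000*M.T@(np.array(tcp)-s['tool_pos'])
    print('turn',rv,'/row min',np.abs(np.linalg.norm(rv))/10.7,'shift after turn',d,np.linalg.norm(d)/62.5,'shift before turn',1000*C.T@(np.array(tcp)-s['tool_pos']))
def dirs(yaw,b,lean=.6):
    f=np.radians(yaw);h=np.array([np.cos(f),np.sin(f),0]);a=h*np.sin(lean)+np.array([0,0,np.cos(lean)])
    t=np.radians(b)-lean;z=h*np.sin(t)-np.array([0,0,np.cos(t)])  # b deg between tool z and -a, on the nose-heading side
    return a,frame(z,[-h[1]*-1,-h[0],0] if 0 else np.cross([0,0,1],h)*-1 if False else np.cross([0,0,1],h))
E
python3 - <<'E'
from h import *
print([k for k in dir(r) if k[0]!='_'])
a,M=dirs(166.5,50);print(a,M)
G=np.array([.516,-.247,.026])+.088*a;print(G,'tcp',G+.0187*M[:,2])
plan(G-.12*M[:,2],M)
E
```

```text
['Unreachable', 'finish_job', 'get_state', 'pinch_z']
[-0.549   0.1318  0.8253] [[ 0.9364 -0.2334 -0.2619]
 [-0.2248 -0.9724  0.0629]
 [-0.2693  0.     -0.9631]]
[ 0.4677 -0.2354  0.0986] tcp [ 0.4628 -0.2342  0.0806]
turn [  3.5914 -15.3349  26.3359] /row min 2.8678573559373133 shift after turn [ 260.0931 -439.5223  -47.4437] 8.20659954643646 shift before turn [ 431.7095 -275.8781   24.4402]
```

```bash
python3 -m pendant '[[-1,[0,0,0],[0.9,-3.8,6.6]],[-1,[0,0,0],[0.9,-3.8,6.6]],[-1,[0,0,0],[0.9,-3.8,6.6]],[-1,[0,0,0],[0.9,-3.9,6.5]],[-1,[22,-37,-4],[0,0,0]],[-1,[22,-37,-4],[0,0,0]],[-1,[22,-37,-4],[0,0,0]],[-1,[22,-37,-4],[0,0,0]]]'
python3 -m pendant '[[-1,[22,-37,-4],[0,0,0]],[-1,[22,-37,-4],[0,0,0]],[-1,[22,-37,-4],[0,0,0]],[-1,[22,-37,-4],[0,0,0]],[-1,[22,-37,-4],[0,0,0]],[-1,[22,-37,-4],[0,0,0]],[-1,[22,-37,-4],[0,0,0]],[-1,[18,-32,-4],[0,0,0]]]'
python3 - <<'E'
from h import *
a,M=dirs(166.5,50);G=np.array([.516,-.247,.026])+.088*a
s=r.get_state();print(s['q'],s['tool_pos']);plan(G-.12*M[:,2],M,s)
w=cams.snapshot('wrist');cv2.imwrite('pics/w1.png',w['img'][:,:,::-1])
def wp(w,s,X):
    T=w['tool_from_camera'];x=R.from_quat(s['eef_rot']).as_matrix().T@(X-s['tool_pos']);c=T[:3,:3].T@(x-T[:3,3]);p=w['camera_matrix']@(c*[1,-1,-1]);return p[:2]/p[2]
print('pred foot,G,nose',[wp(w,s,G+(k-.088)*a) for k in(0,.088,.14)])
E
```

```text
clock: 1.35
tool_pos: [0.2628, -0.4848, 0.2305]
eef_rot: [0.984, -0.116, -0.134, -0.016]
contact_force: [1.3, -0.6, -0.4]
opening: 0.996
finger_force: 0.0
clock: 2.35
tool_pos: [0.5002, -0.2418, 0.2152]
eef_rot: [0.984, -0.116, -0.134, -0.016]
contact_force: [0.6, -0.0, 0.3]
opening: 0.999
finger_force: 0.0
[ 0.3412  0.7485  0.0156  1.5554  0.023   1.1077 -1.4635] [ 0.5002 -0.2418  0.2152]
turn [-0.0311 -0.0619  0.1109] /row min 0.012217612639674112 shift after turn [-0.5371  1.3769  1.1835] 0.03029453912850341 shift before turn [-0.541   1.3765  1.1822]
pred foot,G,nose [array([261.8482, 108.077 ]), array([261.7007, 182.6456]), array([261.5957, 235.6845])]
```

View pics/w1.png

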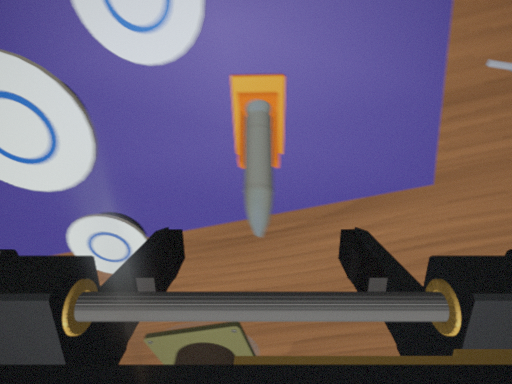

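Wrist view: the grey rocket runs from its foot at (258,105) to its nose at (261,236), between the fingers, whose centre is near x=262. The predicted nose is right and the predicted foot is about 3 px off. I'll refine the line.

```bash
cat >> h.py <<'E'
def wcam(w,s):
    T=np.eye(4);T[:3,:3]=R.from_quat(s['eef_rot']).as_matrix();T[:3,3]=s['tool_pos'];W=dict(w);W['camera_from_world']=np.linalg.inv(T@w['tool_from_camera']);return W
E
python3 - <<'E'
from h import *
s=r.get_state();w=wcam(cams.snapshot('wrist'),s);hsv=cv2.cvtColor(w['img'],cv2.COLOR_RGB2HSV)
C=[]
for y in list(range(115,215,4)):
    row=hsv[y,236:286];x=236+np.nonzero((row[:,1]<80)&(row[:,2]>50))[0]
    if len(x)>8:C.append((x.min()/2+x.max()/2,y,len(x)))
C=np.array(C);print(C[::4]);k=np.polyfit(C[:,1],C[:,0],1);print(k,np.polyval(k,[108,182,236]))
p,q=[(np.polyval(k,y),y) for y in(110,236)]
n=np.cross(ray(w,p)[1],ray(w,q)[1]);n/=np.linalg.norm(n)
ya=np.radians(np.linspace(155,180,2501));v=[n@[np.cos(f)*np.sin(.6),np.sin(f)*np.sin(.6),np.cos(.6)] for f in ya];f=np.degrees(ya[np.argmin(np.abs(v))]);print('yaw',f)
N=plane(w,(np.polyval(k,235.5),235.5),.1405);a,M=dirs(f,50);print('N',N,'foot',N-.14*a)
F=N-.14*a;F[2]=.026;G=F+.088*a;print('G',G);plan(G+.0187*M[:,2],M)
# blue ring of stand
hm=cv2.inRange(hsv,(100,100,60),(115,255,255));x=(hsv[...,1]<50)&(hsv[...,2]>150)
E
```

```text
[[266.5 115.   24. ]
 [267.  131.   25. ]
 [266.5 147.   26. ]
 [267.  163.   27. ]
 [267.5 179.   28. ]
 [267.5 195.   30. ]
 [267.5 211.   26. ]]
[  0.0119 265.1565] [266.4442 267.3265 267.9704]
yaw 167.89
N [ 0.4421 -0.2285  0.1405] foot [ 0.5194 -0.2451  0.025 ]
G [ 0.4708 -0.2347  0.0986]
turn [-0.526  -0.1665 -0.81  ] /row min 0.09159183130867536 shift after turn [  0.6511   3.1393 139.2145] 2.2280221215729346 shift before turn [  0.2998   4.4106 139.1812]
```

```bash
python3 - <<'E'
import cv2
im=cv2.imread('pics/w1.png');h=cv2.cvtColor(im,cv2.COLOR_BGR2HSV)
for y in(140,185,225):print(y,[tuple(map(int,im[y,x][::-1])) for x in range(238,290,3)])
c=im[80:250,200:320];cv2.imwrite('pics/w1c.png',cv2.resize(c,None,fx=3,fy=3,interpolation=0))
E
```

```text
140 [(206, 139, 46), (194, 105, 34), (165, 104, 74), (115, 114, 105), (123, 124, 118), (127, 131, 124), (128, 133, 127), (129, 131, 126), (124, 127, 121), (116, 118, 113), (101, 104, 98), (148, 97, 71), (187, 102, 32), (201, 126, 42), (210, 146, 49), (175, 119, 114), (102, 90, 161), (99, 88, 161)]
185 [(90, 81, 156), (92, 84, 154), (95, 93, 127), (108, 110, 105), (121, 122, 117), (125, 128, 122), (128, 131, 125), (125, 125, 118), (121, 120, 115), (109, 114, 106), (102, 103, 98), (91, 91, 102), (83, 79, 138), (89, 81, 155), (85, 77, 152), (92, 79, 155), (86, 75, 154), (90, 78, 156)]
225 [(135, 93, 61), (134, 91, 56), (137, 99, 68), (133, 93, 65), (128, 115, 102), (124, 134, 132), (126, 135, 140), (129, 136, 142), (125, 131, 132), (122, 117, 111), (122, 96, 78), (130, 92, 58), (134, 97, 64), (134, 95, 63), (140, 102, 70), (140, 99, 66), (139, 99, 63), (140, 102, 66)]
```

View pics/w1c.png

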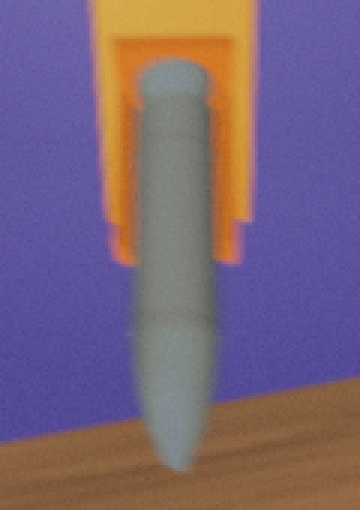

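The crop shows the rocket centred at about x=258.3 at row 110 and 259.7 at the nose, row 236. The earlier mask had picked up the cradle edge, so I recompute with these values.

```bash
python3 - <<'E'
from h import *
s=r.get_state();w=wcam(cams.snapshot('wrist'),s)
p,q=(258.2,110),(259.6,236)
n=np.cross(ray(w,p)[1],ray(w,q)[1])
ya=np.radians(np.linspace(155,180,2501));v=[n@[np.cos(f)*np.sin(.6),np.sin(f)*np.sin(.6),np.cos(.6)] for f in ya];f=np.degrees(ya[np.argmin(np.abs(v))])
N=plane(w,q,.141);a,M=dirs(f,50);F=N-.14*a;F[2]=.026;G=F+.088*a;print('yaw',f,'N',N,'F',F,'G',G);plan(G+.0187*M[:,2],M)
E
```

```text
yaw 168.78 N [ 0.4415 -0.2233  0.141 ] F [ 0.5191 -0.2387  0.026 ] G [ 0.4703 -0.229   0.0986]
turn [-0.6514 -0.0722 -1.8865] /row min 0.18664724654291803 shift after turn [  0.6924  -6.0743 139.385 ] 2.2323041368626497 shift before turn [  0.3426  -4.5061 139.4458]
```

```bash
python3 - <<'E'
from h import *
for i in range(2):
    s=r.get_state();w0=cams.snapshot('wrist');w=wcam(w0,s);print(s['tool_pos'],s['eef_rot'],s['clock']);print(w0['tool_from_camera'],w0['camera_matrix'][0])
    N=plane(w,(259.6,236),.141);print(N,proj(w,N),R.from_quat(s['eef_rot']).inv().apply(N-s['tool_pos']))
E
```

```text
[ 0.5004 -0.2412  0.215 ] [ 0.9842 -0.1138 -0.1343 -0.0166] 2.5
[[-0.0001  0.9519  0.3065  0.0794]
 [ 1.     -0.0003  0.001   0.0013]
 [ 0.001   0.3065 -0.9519 -0.1466]
 [ 0.      0.      0.      1.    ]] [288.7061   0.     261.2123]
[ 0.4389 -0.2261  0.141 ] [259.6 236. ] [-0.0411 -0.0005  0.0883]
[ 0.4989 -0.2433  0.2152] [ 0.984  -0.1155 -0.1348 -0.0159] 2.55
[[-0.0001  0.9519  0.3065  0.0795]
 [ 1.     -0.0003  0.001   0.0013]
 [ 0.001   0.3065 -0.9519 -0.1466]
 [ 0.      0.      0.      1.    ]] [288.7061   0.     261.2123]
[ 0.4372 -0.2281  0.141 ] [259.6 236. ] [-0.0412 -0.0005  0.0885]
```

```bash
python3 -m pendant '[[-1,[-1,-1.5,0],[0,0,-1.3]],[-1,[0,0,22],[0,0,0]],[-1,[0,0,22],[0,0,0]],[-1,[0,0,22],[0,0,0]],[-1,[0,0,22],[0,0,0]],[-1,[0,0,22],[0,0,0]],[-1,[0,0,15],[0,0,0]],[-1,[0,0,15],[0,0,0]]]' 25
python3 - <<'E'
from h import *
s=r.get_state();w=cams.snapshot('wrist');d=cams.snapshot('side');print(s['tool_pos'],s['eef_rot'],s['contact_force'])
cv2.imwrite('pics/a2.png',np.vstack([w['img'][90:384,100:420],cv2.resize(d['img'][150:330,230:426],(320,294))])[:,:,::-1])
E
```

```text
clock: 3.6
tool_pos: [0.4616, -0.2335, 0.0804]
eef_rot: [0.985, -0.105, -0.134, -0.018]
contact_force: [0.4, -0.1, 0.7]
opening: 1.001
finger_force: 0.0
[ 0.4616 -0.2335  0.0804] [ 0.9852 -0.1054 -0.1341 -0.0175] [ 0.3589 -0.0993  0.6642]
```

View pics/a2.png

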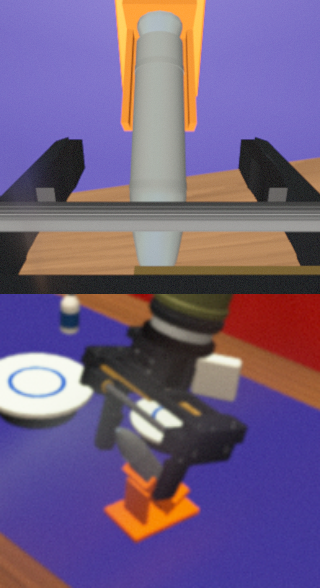

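The rocket lies between the fingers (centre x≈159 against finger centre 162). The nose shoulder is past the pads and nothing is touching. I close the gripper.

```bash
python3 -m pendant '[[-1,[0,-1,0],[0,0,0]],[1,[0,0,0],[0,0,0]],[1,[0,0,0],[0,0,0]],[1,[0,0,0],[0,0,0]],[1,[0,0,0],[0,0,0]],[1,[0,0,0],[0,0,0]],[1,[0,0,0],[0,0,0]],[1,[0,0,0],[0,0,0]]]' 30
python3 - <<'E'
from h import *
print(r.get_state()['moment'])
b=np.radians(50);print('axis in tool',-np.sin(b),-np.cos(b))
E
```

```text
clock: 4.7
tool_pos: [0.462, -0.232, 0.0807]
eef_rot: [0.985, -0.105, -0.134, -0.018]
contact_force: [-0.1, -0.0, 0.6]
opening: 0.305
finger_force: 30.0
[-0.0321 -0.2211  0.0302]
axis in tool -0.766044443118978 -0.6427876096865394
```

```bash
python3 -m pendant '[[1,[-4,0,-3.3],[0,0,0]],[1,[-8,0,-6.5],[0,0,0]],[1,[-15,0,-12.9],[0,0,0]],[1,[-15,0,-12.9],[0,0,0]],[1,[-15,0,-12.9],[0,0,0]],[1,[-15,0,-12.9],[0,0,0]],[1,[-10,0,-40],[0,0,0]],[1,[-10,0,-40],[0,0,0]]]' 
python3 - <<'E'
from h import *
s=r.get_state();print(s['q'],s['contact_force'],s['opening'])
T=np.array([.558,.012,.04])
# place: tool tilted 50deg from down pointing along heading 0 (forward); rocket vertical
for hd in(0,):
    f=np.radians(hd);h=np.array([np.cos(f),np.sin(f),0]);
    z=h*np.sin(np.radians(50))-np.array([0,0,np.cos(np.radians(50))])
    # axis in tool=(-.766,0,-.643): x=up-part
    M=frame(z,np.cross([0,0,1],h));print(M,M@[-.766,0,-.643])
    M10=frame(h*np.sin(np.radians(16))-np.array([0,0,np.cos(np.radians(16))]),np.cross([0,0,1],h));print('intermediate')
    plan(T+[0,0,.2]+.0187*M[:,2],M)
w=cams.snapshot('side');cv2.imwrite('pics/s3.png',w['img'][:,:,::-1])
E
```

```text
clock: 5.7
tool_pos: [0.4113, -0.222, 0.2435]
eef_rot: [0.985, -0.105, -0.135, -0.018]
contact_force: [0.7, -0.8, -1.1]
opening: 0.304
finger_force: 30.0
[ 0.3659  0.6001  0.0084  1.801   0.0376  1.011  -1.434 ] [ 0.7419 -0.7998 -1.0799] 0.3037709449150835
[[-0.6428  0.      0.766 ]
 [ 0.      1.      0.    ]
 [-0.766   0.     -0.6428]] [-0.0002  0.      1.0001]
intermediate
turn [ 91.0475  -4.7883 141.3577] /row min 15.720552200636401 shift after turn [-91.6049 234.0296 133.2777] 4.551549849897788 shift before turn [ 108.4346 -262.7025  -12.3923]
```

View pics/s3.png

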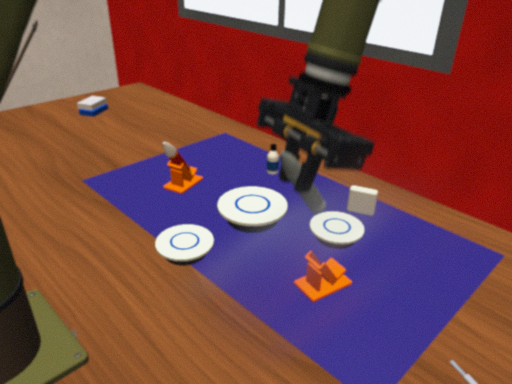

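The side view shows the rocket held and clear of its cradle; the grey foot is at (320,205) and the painted rocket is undisturbed. Next I move inward and yaw about the vertical so the tool ends up tilted forward.

```bash
python3 -m pendant '[[1,[13,-34,-14],[0,0,0]],[1,[13,-34,-14],[0,0,0]],[1,[13,-34,-14],[0,0,0]],[1,[13,-33,-14],[0,0,0]],[1,[0,0,0],[-2.7,0,-9.6]],[1,[0,0,0],[-2.7,0,-9.6]],[1,[0,0,0],[-2.7,0,-9.6]],[1,[0,0,0],[-2.7,0,-9.6]]]' 
python3 -m pendant '[[1,[0,0,0],[-2.7,0,-9.6]],[1,[0,0,0],[-2.7,0,-9.6]],[1,[0,0,0],[-2.7,0,-9.6]],[1,[0,0,0],[-2.7,0,-9.6]],[1,[0,0,0],[-2.7,0,-9.6]],[1,[0,0,0],[-2.7,0,-9.6]],[1,[0,0,0],[-2.7,0,-9.6]],[1,[0,0,0],[-2.7,0,-9.6]]]' 
python3 -m pendant '[[1,[0,0,0],[-2.7,0,-9.6]],[1,[0,0,0],[-2.7,0,-9.6]],[1,[0,0,0],[-2.7,0,-9.6]],[1,[0,0,0],[-2.7,0,-9.6]],[1,[0,0,0],[0,0,0]],[1,[0,0,0],[0,0,0]]]' 
python3 - <<'E'
from h import *
s=r.get_state();print(s['q'],s['contact_force'],s['opening'])
C=R.from_quat(s['eef_rot']).as_matrix();print(C)
f=np.arctan2(C[1,2],C[0,2]);print('heading',np.degrees(f))
h=np.array([np.cos(f),np.sin(f),0]);T=np.array([.558,.012,.04])
M=frame(h*np.sin(np.radians(50))-np.array([0,0,np.cos(np.radians(50))]),np.cross([0,0,1],h))
plan(T+[0,0,.2]+.0187*M[:,2],M,s)
E
```

```text
clock: 6.75
tool_pos: [0.5039, -0.1044, 0.2829]
eef_rot: [0.961, 0.24, -0.13, 0.031]
contact_force: [-0.5, -0.3, -1.2]
opening: 0.306
finger_force: 30.0
clock: 7.75
tool_pos: [0.5037, -0.1044, 0.283]
eef_rot: [0.584, 0.8, -0.077, 0.11]
contact_force: [0.3, -0.5, -0.3]
opening: 0.305
finger_force: 30.0
clock: 8.5
tool_pos: [0.5044, -0.1044, 0.2829]
eef_rot: [0.28, 0.95, -0.035, 0.132]
contact_force: [0.2, -0.3, -0.2]
opening: 0.302
finger_force: 30.0
[ 0.4673  0.4473 -0.6387  2.058   0.7727  0.6296  0.2863] [ 0.2095 -0.2863 -0.2434] 0.30223740521984416
[[-0.8078  0.5421  0.2315]
 [ 0.5234  0.8403 -0.1413]
 [-0.2711  0.0071 -0.9625]]
heading -31.387078687380573
turn [ -0.4467 -34.2617  -1.4492] /row min 3.2051614000363955 shift after turn [ 42.3837 127.2709  34.8869] 2.2176814685480686 shift before turn [ 18.6999 126.8265  52.6946]
```

```bash
python3 -m pendant '[[1,[0,0,0],[-2.7,0,-9.6]],[1,[0,0,0],[-2.7,0,-9.6]],[1,[0,0,0],[0,-8.5,0]],[1,[0,0,0],[0,-8.5,0]],[1,[0,0,0],[0,-8.5,0]],[1,[0,0,0],[0,-8.5,0]],[1,[0,0,0],[0,0,0]],[1,[0,0,0],[0,0,0]]]' 
cat > p.py <<'E'
from h import *
s=r.get_state();print(s['q'],s['tool_pos'])
C=R.from_quat(s['eef_rot']).as_matrix();print(C)
f=np.arctan2(C[1,2],C[0,2]);print('heading',np.degrees(f))
h=np.array([np.cos(f),np.sin(f),0]);T=np.array([.558,.012,.04])
M=frame(h*np.sin(np.radians(50))-np.array([0,0,np.cos(np.radians(50))]),np.cross([0,0,1],h))
plan(T+[0,0,.16]+.0187*M[:,2],M,s)
E
python3 p.py
```

```text
clock: 9.5
tool_pos: [0.5034, -0.1332, 0.278]
eef_rot: [0.117, 0.952, -0.074, 0.273]
contact_force: [-0.7, -0.7, -1.0]
opening: 0.303
finger_force: 30.0
[ 0.4495  0.414  -0.5525  2.3455  1.8435  0.4386 -0.4278] [ 0.5034 -0.1332  0.278 ]
[[-0.8238  0.2635  0.5019]
 [ 0.1826  0.9616 -0.205 ]
 [-0.5366 -0.0772 -0.8403]]
heading -22.22029741158574
turn [  1.2271 -17.1397   8.1288] /row min 1.7765686165184034 shift after turn [ 62.5502 155.1157  65.5207] 2.874055493597462 shift before turn [ 17.9116 159.2921  81.0653]
```

```bash
python3 -m pendant '[[1,[3,26,9],[0,0,0]],[1,[3,26,9],[0,0,0]],[1,[3,26,9],[0,0,0]],[1,[3,26,9],[0,0,0]],[1,[3,26,9],[0,0,0]],[1,[3,26,9],[0,0,0]],[1,[0,0,0],[0,0,0]],[1,[0,0,0],[0,0,0]]]';python3 p.py
```

```text
clock: 10.5
tool_pos: [0.5558, 0.0075, 0.2107]
eef_rot: [0.118, 0.952, -0.075, 0.273]
contact_force: [0.0, 0.6, -0.7]
opening: 0.299
finger_force: 30.0
[ 0.1067  0.6378 -0.6433  2.2833  1.7819  0.759  -0.687 ] [0.5558 0.0075 0.2107]
[[-0.8238  0.2648  0.5012]
 [ 0.1829  0.9611 -0.2071]
 [-0.5365 -0.0789 -0.8402]]
heading -22.449995734189272
turn [  1.2536 -17.1306   8.3078] /row min 1.7831825104622416 shift after turn [ 8.0178  4.9914 25.8083] 0.4397138917856662 shift before turn [-0.6813  4.9449 27.025 ]
```

```bash
python3 -m pendant '[[1,[0,0,0],[0.2,-2.9,1.4]],[1,[0,0,0],[0.2,-2.9,1.4]],[1,[0,0,0],[0.2,-2.9,1.4]],[1,[0,0,0],[0.2,-2.9,1.4]],[1,[0,0,0],[0.2,-2.9,1.4]],[1,[0,0,0],[0.2,-2.7,1.3]],[1,[0,0,0],[0,0,0]],[1,[0,0,0],[0,0,0]]]';python3 p.py
```

```text
clock: 11.5
tool_pos: [0.5561, 0.0076, 0.211]
eef_rot: [0.176, 0.889, -0.082, 0.415]
contact_force: [-0.5, 0.2, -0.6]
opening: 0.306
finger_force: 30.0
[-0.0334  0.8016 -0.6914  2.5033  2.0668  1.2971 -1.3196] [0.5561 0.0076 0.211 ]
[[-0.5932  0.3808  0.7093]
 [ 0.2451  0.9246 -0.2915]
 [-0.7669  0.001  -0.6418]]
heading -22.33784210874366
turn [ 0.      0.0738 -0.0732] /row min 0.009714300145758909 shift after turn [ 8.3111  4.7882 25.836 ] 0.4409442785910477 shift before turn [ 8.3505  4.7776 25.8252]
```

```bash
python3 -m pendant '[[1,[2,1,6],[0,0,0]],[1,[2,1,6],[0,0,0]],[1,[2,1.5,7],[0,0,0]],[1,[2,1.5,7],[0,0,0]],[1,[5,0,4],[0,0,0]],[1,[5,0,4],[0,0,0]],[1,[0,0,0],[0,0,0]]]';python3 p.py
python3 - <<'E'
from h import *
t=[]
for n,(x,y) in(('side',(190,100)),('top',(190,120)),('wrist',None)) if 0 else (('side',(192,110)),('top',(197,130))):
    d=cams.snapshot(n);t.append(cv2.resize(d['img'][y:y+120,x:x+120],(400,400),interpolation=cv2.INTER_CUBIC))
w=cams.snapshot('wrist')['img'];t=np.hstack(t)
cv2.imwrite('pics/a4.png',t[:,:,::-1])
E
```

```text
clock: 12.38
tool_pos: [0.571, 0.0078, 0.1741]
eef_rot: [0.175, 0.889, -0.081, 0.415]
contact_force: [-0.9, -0.6, 0.0]
opening: 0.302
finger_force: 30.0
[-0.0312  0.9028 -0.6671  2.4784  2.1344  1.3532 -1.3469] [0.571  0.0078 0.1741]
[[-0.5945  0.3792  0.7091]
 [ 0.2444  0.9253 -0.2899]
 [-0.766   0.0009 -0.6428]]
heading -22.23866789833071
turn [-0.     -0.0003 -0.0704] /row min 0.0065821853651962785 shift after turn [-11.1267  -1.0346  -8.3728] 0.22341488835541887 shift before turn [-11.1279  -1.0209  -8.3729]
```

View pics/a4.png

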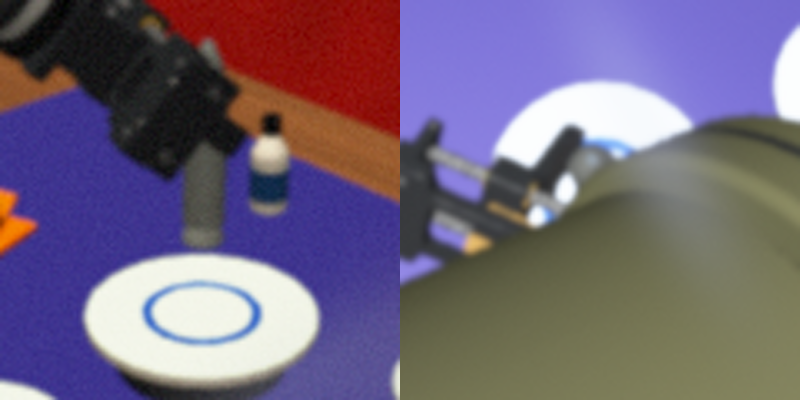

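Crop: in the side view the rocket hangs upright, foot at about (253,182) and nose tip at (254,122), above the blue ring. The top view is hidden by the arm. I compare these with the expected vertical.

```bash
python3 - <<'E'
from h import *
s=r.get_state();d=cams.snapshot('side');C=R.from_quat(s['eef_rot']).as_matrix();G=s['tool_pos']-.0187*C[:,2];print('G',G,C@[-.766,0,-.643])
for k in(-.088,.052):
    print(k,proj(d,G+[0,0,k]),'leaned 2deg fwd',proj(d,G+k*np.array([.0323,-.0132,1])))
x=d['img'];hsv=cv2.cvtColor(x,cv2.COLOR_RGB2HSV)
for y in range(156,184,4):
    row=hsv[y,240:270].astype(int);m=240+np.nonzero((row[:,1]<75)&(row[:,2]>45))[0];print(y,m.min(),m.max(),(m.min()+m.max())/2)
b=cv2.inRange(hsv,(95,90,60),(118,255,255));k=np.zeros_like(b);k[190:218,230:276]=b[190:218,230:276]
k[:, :]=k*( (np.indices(k.shape)[0]>=190))
c=np.concatenate(cv2.findContours(k,cv2.RETR_EXTERNAL,1)[0]);e=cv2.fitEllipse(c);print(e,plane(d,e[0],.04),'expected ring ctr px',proj(d,np.array([.559,.012,.04])))
E
```

```text
G [0.558  0.0133 0.187 ] [-0.002  -0.001   1.0001]
-0.088 [252.7602 180.4684] leaned 2deg fwd [251.4771 180.6944]
0.052 [253.9387 120.916 ] leaned 2deg fwd [254.7538 120.8139]
156 240 269 254.5
160 247 269 258.0
164 248 258 253.0
168 247 258 252.5
172 248 269 258.5
176 248 258 253.0
180 247 258 252.5
((252.08702087402344, 203.36305236816406), (17.549903869628906, 33.30126953125), 91.12438201904297) [0.5566 0.0126 0.04  ] expected ring ctr px [253.0178 203.0962]
```

```bash
python3 -m pendant '[[1,[9.2,0,7.7],[0,0,0]],[1,[9.2,0,7.7],[0,0,0]],[1,[7.7,0,6.4],[0,0,0]],[1,[6.1,0,5.1],[0,0,0]],[1,[3.1,0,2.6],[0,0,0]],[1,[1.5,0,1.3],[0,0,0]],[1,[0,0,0],[0,0,0]]]';python3 -m pendant '[[1,[0.8,0,0.6],[0,0,0]],[1,[0.8,0,0.6],[0,0,0]],[1,[0,0,0],[0,0,0]]]'; python3 - <<'E'
from h import *
s=r.get_state();print(s['q'],s['contact_force'],s['moment'])
C=R.from_quat(s['eef_rot']).as_matrix();print('G',s['tool_pos']-.0187*C[:,2])
E
```

```text
clock: 13.45
tool_pos: [0.5714, 0.0079, 0.127]
eef_rot: [0.176, 0.889, -0.081, 0.415]
contact_force: [0.7, 0.5, -0.3]
opening: 0.305
finger_force: 30.0
clock: 13.82
tool_pos: [0.5713, 0.0079, 0.1249]
eef_rot: [0.176, 0.889, -0.081, 0.415]
contact_force: [-0.2, -0.8, -0.6]
opening: 0.307
finger_force: 30.0
[-0.0487  1.0406 -0.6402  2.4841  2.2053  1.463  -1.4248] [-0.1929 -0.8334 -0.5953] [0.3246 0.639  0.0253]
G [0.558  0.0133 0.1369]
```

```bash
python3 -m pendant '[[1,[1.5,0,1.3],[0,0,0]],[1,[1.5,0,1.3],[0,0,0]],[1,[0.8,0,0.6],[0,0,0]],[1,[0.8,0,0.6],[0,0,0]],[1,[0,0,0],[0,0,0]]]'; for i in 1 2 3; do python3 -m pendant '[[1,[0.4,0,0.3],[0,0,0]],[1,[0.4,0,0.3],[0,0,0]],[1,[0,0,0],[0,0,0]]]' | egrep 'tool_pos|contact'; done
```

```text
clock: 14.45
tool_pos: [0.5711, 0.0079, 0.1188]
eef_rot: [0.176, 0.889, -0.081, 0.415]
contact_force: [0.1, 0.7, -1.3]
opening: 0.306
finger_force: 30.0
tool_pos: [0.5712, 0.0079, 0.1179]
contact_force: [-0.1, 0.4, 0.6]
tool_pos: [0.5711, 0.0079, 0.1169]
contact_force: [0.8, -0.5, -1.2]
tool_pos: [0.5716, 0.0079, 0.1168]
contact_force: [-0.5, 0.2, 5.1]
```

The foot is on the stand (about 5 N). I ease the grip, open slightly, then look.

```bash
python3 -m pendant '[[1,[0,0,0],[0,0,0]],[1,[0,0,0],[0,0,0]]]' 4; python3 -m pendant '[[0.34,[0,0,0],[0,0,0]],[0.30,[0,0,0],[0,0,0]],[0.25,[0,0,0],[0,0,0]],[0.2,[0,0,0],[0,0,0]],[0.2,[0,0,0],[0,0,0]]]'
python3 - <<'E'
from h import *
d=cams.snapshot('side');w=cams.snapshot('wrist')['img']
cv2.imwrite('pics/a5.png',np.hstack([cv2.resize(d['img'][110:230,192:312],(384,384),interpolation=2),w[:,80:440]])[:,:,::-1])
E
```

```text
clock: 15.82
tool_pos: [0.5715, 0.0082, 0.1165]
eef_rot: [0.176, 0.889, -0.081, 0.416]
contact_force: [0.4, 0.9, 5.1]
opening: 0.316
finger_force: 4.0
clock: 16.45
tool_pos: [0.571, 0.008, 0.1158]
eef_rot: [0.176, 0.889, -0.081, 0.415]
contact_force: [0.5, 0.3, -0.0]
opening: 0.405
finger_force: 0.0
```

View pics/a5.png

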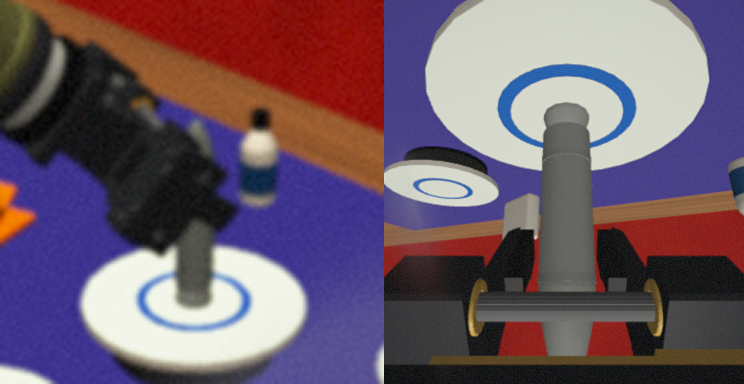

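The rocket stands in the middle of the blue ring, upright and free of the fingers. I open fully, retreat straight back, then wait.

```bash
python3 -m pendant '[[-0.3,[0,0,0],[0,0,0]],[-0.8,[0,0,0],[0,0,0]],[-0.8,[0,0,0],[0,0,0]],[-0.8,[0,0,-5],[0,0,0]],[-0.8,[0,0,-10],[0,0,0]],[-0.8,[0,0,-15],[0,0,0]],[-0.8,[0,0,-15],[0,0,0]],[-0.8,[0,0,-15],[0,0,0]]]'; python3 -m pendant '[[-0.8,[0,0,-20],[0,0,0]],[-0.8,[0,0,-20],[0,0,0]],[-0.8,[0,0,-20],[0,0,0]],[-0.8,[0,0,0],[0,0,0]]]'
python3 - <<'E'
from plant import cams;import cv2;cv2.imwrite('pics/e1.png',cams.snapshot('side')['img'][:,:,::-1])
E
python3 -m pendant '[[-0.8,[0,0,0],[0,0,0]],[-0.8,[0,0,0],[0,0,0]],[-0.8,[0,0,0],[0,0,0]],[-0.8,[0,0,0],[0,0,0]],[-0.8,[0,0,0],[0,0,0]],[-0.8,[0,0,0],[0,0,0]],[-0.8,[0,0,0],[0,0,0]],[-0.8,[0,0,0],[0,0,0]]]' >/dev/null; python3 -m pendant '[[-0.8,[0,0,0],[0,0,0]],[-0.8,[0,0,0],[0,0,0]],[-0.8,[0,0,0],[0,0,0]],[-0.8,[0,0,0],[0,0,0]],[-0.8,[0,0,0],[0,0,0]],[-0.8,[0,0,0],[0,0,0]],[-0.8,[0,0,0],[0,0,0]],[-0.8,[0,0,0],[0,0,0]]]'
python3 - <<'E'
from plant import cams;import cv2,numpy as np
d=cams.snapshot('side')['img'][:,:,::-1];e=cv2.imread('pics/e1.png')
f=lambda i:cv2.resize(i[100:250,150:320],(400,353))
print(np.abs(cv2.blur(d,(5,5)).astype(int)-cv2.blur(e,(5,5)).astype(int))[100:250,150:320].max())
cv2.imwrite('pics/e2.png',np.hstack([f(e),f(d)]))
E
```

```text
clock: 17.55
tool_pos: [0.5353, 0.0297, 0.1514]
eef_rot: [0.172, 0.889, -0.081, 0.417]
contact_force: [0.4, 1.7, -0.8]
opening: 0.903
finger_force: 0.0
clock: 18.05
tool_pos: [0.5128, 0.0565, 0.1863]
eef_rot: [0.174, 0.891, -0.084, 0.412]
contact_force: [0.0, -0.3, 0.5]
opening: 0.903
finger_force: 0.0
clock: 20.1
tool_pos: [0.5127, 0.0556, 0.1852]
eef_rot: [0.175, 0.891, -0.085, 0.41]
contact_force: [-0.6, 0.5, -0.6]
opening: 0.899
finger_force: 0.0
18
```

View pics/e2.png

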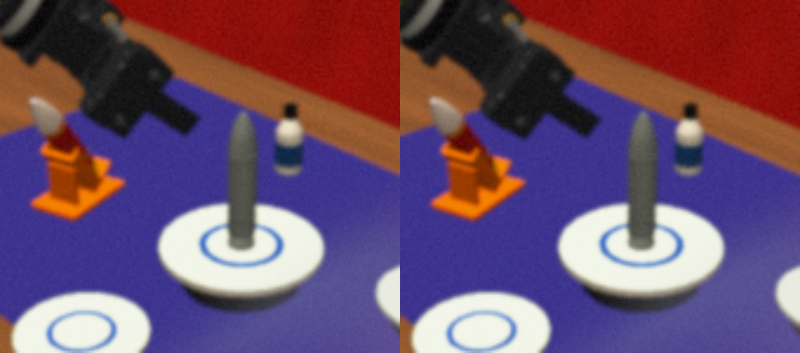

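The rocket stands upright inside the ring, identical in both pictures 2 s apart. The painted rocket and the bottle are where they were, and the gripper is clear.

```bash
python3 -c "from plant import r;print(r.finish_job())"
```

```text
the job is handed in; nothing more can be done
None
```

The grey rocket stands upright, nose up, inside the blue ring on the large stand and stayed still for the 2 s watch; the painted rocket and paint bottle were not touched, and the job was handed in at about 20 s.

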